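# Clamp the sharpening stone in its holder

### The job

Set the sharpening stone up for use: lay it gently and flat on the board of its holder, slide it under the overhang of the retaining block until its tongue meets the sprung pad hidden in the pocket, then push the sliding clamp up firmly against its other end, so that the stone stays gripped between clamp and pad when you let go. Work by feel, with light hand pressure: neither bottom out the pad nor jam the stone, and leave the other things on the worktop alone.

Things in the scene. Friction and masses are not known exactly. Their poses are not given: they have to be found in the camera images.
- stone_center (a point): Sharpening stone: grey block 108 x 50 x 20 mm (length, width, height) glued centrally on a wooden base plate 160 x 50 x 8 mm, whose ends stick out 26 mm as two equal flat tongues, 8 mm thick. 28 mm high in all, 0.3 kg; starts flat on the worktop. The point is its centre, 14 mm above its underside; x along its length, y across its width. Either end may lead.
- holder: Fixed stone holder: wooden board 305 x 100 x 15 mm with a steel retaining block at its +x end and a sliding clamp at its -x end. Origin: under the board, on its centre line, 165 mm from the clamp end; x points from the clamp to the block, z up; board top at z = 15 mm. The block spans x = 85 to 130 mm, is 90 mm wide, its top 33 mm above the worktop. A brass screw head shows behind it.
- pocket_mouth (a point): Mouth of the undercut pocket in the block's face, on the board top, centre line (holder x = 85 mm), same axes. 53 mm wide, 10 mm high under the overhang; two splayed lead-in plates, 10 mm high, stand up to 18 mm in front. Hidden inside is a sprung pad, set 8 to 20 mm deep, not measured: feel for it. It gives from 3 N, 1 mm per further 3 N, and is solid after 5 mm (18 N).
- clamp: Sliding steel clamp. Origin: on the board top, centre line, in the face that bears on the base plate; axes as the holder. Body 35 mm long behind it, 90 wide, 22 high; a lip reaches 10 mm forward, 11 to 22 mm above the board, over the tongue. Slides along holder x, face from -115 mm (back) to -40 mm; starts within 10 mm of back. Drags with 10 N and stays put, so holds the stone with up to 10 N.
- clamp_knob (a point): The clamp's upright black knob, 24 mm across, 45 mm tall, 17 mm behind its bearing face; the point is on its axis, half-way up, 59.5 mm above the worktop; the knob's foot is at 37 mm, on the clamp's top.
- mill: Bystander: pepper mill, turned dark wood, 54 mm across, 140 mm tall. Origin: centre of its underside.
- oil: Bystander: green oil bottle, 64 mm across, 210 mm tall. Origin: centre of its underside.
- mug: Bystander: white mug, 80 mm across, 90 mm tall. Origin: centre of its underside.
- whetblock: Bystander: small bare grey stone without a base plate, 90 x 34 x 16 mm, not part of the job. Origin: centre of its underside.
- knife: Bystander: paring knife lying flat, about 185 mm long, 12 mm high. Origin: centre of its underside.
- bowl: Bystander: small blue bowl, 120 mm across, 50 mm tall. Origin: centre of its underside.
- jar: Bystander: glass jar with black lid, 70 mm across, 100 mm tall. Origin: centre of its underside.
Not all that is in view belongs to the job. Of the things like the part that bears stone_center, leave any that is purple; of the rest the smaller one is meant.

How it is judged (in metres and radians):
On the way:
1. the stone is slid in by hand: flat on the board, square, its tongue at least 5 mm under the overhang, while the clamp does not touch it (x of stone_center in the frame of holder above 0.01 m and y of stone_center in the frame of holder between -0.004 and 0.004 m and z of stone_center in the frame of holder between 0.026 and 0.032 m and angle between the x axis of stone_center and the x axis of holder, either way round below 0.06 rad and angle between stone_center's own z axis and vertical below 0.05 rad and contact force between stone and clamp below 0.3 N), for 0.2 s.
At the end, for the whole second after the job is handed in: The stone lies flat on the board (within 3 degrees) and square to it (within 0.06 rad, 4 mm sideways), its tongue at least 5 mm under the overhang, at rest, and the clamp, let go, bears on it with more than 4 N (which it can only do with the other end against the pad) (x of stone_center in the frame of holder above 0.01 m and y of stone_center in the frame of holder between -0.004 and 0.004 m and z of stone_center in the frame of holder between 0.026 and 0.032 m and angle between the x axis of stone_center and the x axis of holder, either way round below 0.06 rad and angle between stone_center's own z axis and vertical below 0.05 rad and contact force between stone and clamp above 4 N and linear speed of stone below 0.005 m/s); the robot touches nothing.
It fails at once if the clamp is forced against the stone with more than 22 N (contact force between stone and clamp above 22 N).
It fails at once if the stone is jammed, knocked or forced against the holder (pad included) with more than 45 N (contact force between stone and holder above 45 N).
It fails at once if the sprung pad is bottomed out (pushed in more than 4.7 mm of its 5 mm, about 17 N) (value of joint pad above 0.0047 m).
It fails at once if a bystander is disturbed: any of them moves more than 20 mm (distance of any of mill, oil, mug, whetblock, knife, bowl, jar from where it was at the start of the episode above 0.02 m).
It also fails if it takes over 67 s, if anything falls off the work surface, if the arm or the gripper's body presses on something with over 40 N, if the wrist force passes 120 N, or if a joint passes its speed limit or range.

### The arm

A 6-joint arm with a two-finger parallel gripper is mounted at the origin on the work surface. World frame = base frame: x ahead of the robot, y to its left, z up, the work surface at z = 0. Lengths are in m, angles in degrees, forces in N, time in s.
With the tool pointing down it reaches from about 0.3 to 0.75 m from the base axis. Payload 8.5 kg.
Tool frame: the origin (TCP) lies at the very end of the fingers, on their centre line; the grasp point (between the pads) lies 19 mm behind it (env.pinch_z is the distance from the TCP to the grasp point, in m); z points along the fingers, y is the line along which they close (so a half turn about z gives the same grasp; the last joint's range is limited). The gripper opens to 85 mm and grips with 20 to 120 N. Pads are 22 mm wide; open, the fingers measure 114 mm over their backs; the gripper's body (76 mm by 85 mm) begins 54 mm behind the grasp point. The pads swing forward as they close: fully open they stand 13 mm farther back than shut.
Start: joints at [52.523, 21.807, 74.336, -0, 83.858, -12.336], TCP at [0.234, 0.498, 0.231] pointing down, gripper open.
Joint ranges: [-178.18, 178.18], [-50.72, 133.34], [12.68, 142.11], [-81.47, 261.47], [9.98, 163.14], [-165.26, 165.26]. Speed limits (degrees/s): [136.94, 136.94, 180, 180, 180, 180].

### API

Orientations are given as a 3x3 rotation matrix whose columns are the frame's x, y, z axes.
In Python, from rig import env, viewer gives the robot as it stands.
- The arm moves only by the tool drive_tool, never from a script. Its argument "series" is a list of rows, each a list of 3 entries, a list of its own where there are three numbers: the shift along the tool's x, y, z in m, then the turn about the tool's z in degrees, then the finger opening in m, from 0 to 0.0854. A call has 1 to 20 rows; each row is the pose to reach, as a shift and turn from the pose commanded when the call began, along the tool's axes at that moment; what a row does not reach only later rows make up. A row lasts 1/10 s, in which the tool goes at most 50 mm and 8.59 degrees, less where a joint would pass 70% of its speed; a pose out of reach is approached as far as the arm can. A call with a gripper value outside its range is refused whole. The fingers move at their own pace and stop on an object; "newtons" is the grip in N (left out, the last holds). Time passes only in rows, so rows that repeat a pose let the fingers close. It gives the time, the measured TCP pose, the force, the opening and the grip force at its end, in the units of the state.
- env.observe(): the state, without advancing time (a new reading comes with each control period).
- viewer.get_image(name): name is "scene" or "top" or "wrist"; returns a dict with "img" (384x512x3 uint8, red, green, blue), "depth" (384x512 float32, m along the optical axis (not along the pixel's ray), 0 where there is no reading), "camera_matrix" (3x3 intrinsics, pixels), "rvec" (rotation vector, rad) and "tvec" (3), from world to camera coordinates, as OpenCV has them. Camera axes: x right, y down, z forward; pixel columns grow to the right and rows downward; lengths in m; the calibration is good to about 2 mm. A picture is of the moment at which its call begins.
- env.close_job(): hands the job in; it is judged then, once.
The state is a dict: "time_s": time; "q": joint angles; "qvel": joint speeds; "joint_efforts": joint torques, N m; "position": TCP position; "tool_rot": TCP orientation; "ft_force": force on the tool from outside, world axes, zero at the start; "wrist_torque": the same for the moment, N m; "grip_width": finger opening in m; "gripper_force": force on a finger pad.
Only numpy, scipy, OpenCV 4.12 (cv2) and the standard library are available. Lean on these libraries where they do the work, as an engineer would, in place of code of your own. Each camera call takes 0.05 s, during which the arm holds its last target. There are 200 camera calls.

## Working session

There is one attempt and no reset: what is moved stays moved. The work goes in short steps, Python scripts to look and compute and a tool call to move; the robot and the scene stay as the last step left them, time stands still between calls to the robot, and variables do not carry over. Pictures are saved under pics/ and viewed, at most 10 in all, crops included, and the job is handed in when it is done.

Besides the shell and the picture viewer there is one more tool, called as name(argument=value, ...), one argument or row to a line, values as JSON. drive_tool: Moves the arm, as the interface text tells. Its arguments: {"type":"object","properties":{"series":{"type":"array"},"newtons":{"type":"number"}},"required":["series"]}

```bash
mkdir -p pics; ls; cat > h.py <<'E'
from rig import env, viewer
import numpy as np, cv2
def cap(n,tag):
    d=viewer.get_image(n); np.savez(f'pics/{tag}.npz',**d)
    cv2.imwrite(f'pics/{tag}.png',d['img'][:,:,::-1]); return d
def load(tag): return dict(np.load(f'pics/{tag}.npz'))
def cam(d):
    R=cv2.Rodrigues(np.array(d['rvec'],float))[0]; t=np.array(d['tvec'],float).ravel(); return R,t
def ray(d,uv,z):
    R,t=cam(d); p=np.linalg.inv(d['camera_matrix'])@np.array([uv[0],uv[1],1.]); w=R.T@p; c=-R.T@t
    return c+w*(z-c[2])/w[2]
def cloud(d):
    R,t=cam(d); h,w=d['depth'].shape; u,v=np.meshgrid(np.arange(w),np.arange(h))
    p=np.stack([u,v,np.ones_like(u)],-1)@np.linalg.inv(d['camera_matrix']).T*d['depth'][...,None]
    return (p-t)@R
E
python3 - <<'E'
from h import *
a=cap('top','top0'); b=cap('scene','scene0')
cv2.imwrite('pics/both.png',np.vstack([a['img'],b['img']])[:,:,::-1][:, :])
for d in(a,b):
    R,t=cam(d); print(-R.T@t, d['camera_matrix'])
print(env.observe())
E
```

```text
pics
[0.27832927 0.01866096 1.26064963] [[357.57925798   0.         253.22006985]
 [  0.         357.57925798 194.12572555]
 [  0.           0.           1.        ]]
[ 1.19974312 -0.55044455  1.25098431] [[420.77754342   0.         258.0525806 ]
 [  0.         420.77754342 190.80629369]
 [  0.           0.           1.        ]]
{'time_s': 0.1, 'q': array([ 5.25236387e+01,  2.18387050e+01,  7.43787047e+01, -7.84522116e-04,
        8.38571173e+01, -1.23337742e+01]), 'qvel': array([-0.0020728 , -0.13352131, -0.09727755, -0.0061797 , -0.02218673,
       -0.02301781]), 'joint_efforts': array([ 4.47029073e-03, -4.49222660e+01, -2.31656313e+01, -1.06760317e-04,
        3.67593297e-03, -3.94540336e-05]), 'position': array([0.23351082, 0.49769027, 0.23076879]), 'tool_rot': array([[-9.05253770e-01,  4.24870571e-01, -7.80610765e-04],
       [ 4.24871206e-01,  9.05253211e-01, -1.04055653e-03],
       [ 2.64548555e-04, -1.27362676e-03, -9.99999154e-01]]), 'ft_force': array([-0.30702418,  0.12831677,  0.70963926]), 'wrist_torque': array([-0.01614125, -0.00139933, -0.06179273]), 'gripper_force': 0.0, 'grip_width': 0.0855011113442209}
```

View pics/top0.png

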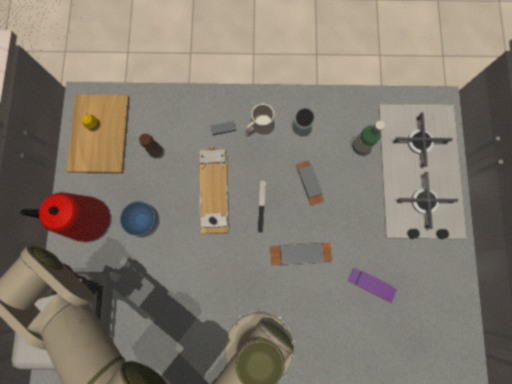

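View pics/scene0.png

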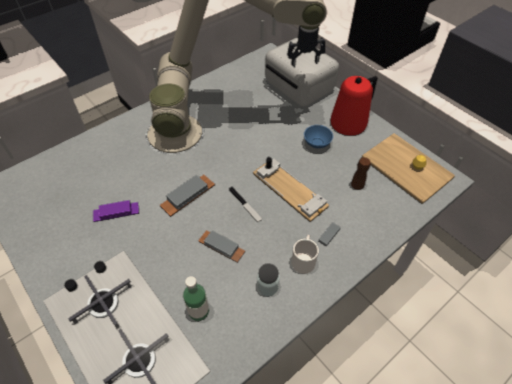

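The top view shows the holder at (213,190), with its block at (212,156) and its clamp knob at (212,220). The smaller stone is at (310,183), the larger one at (301,254) and the purple one at (372,285). The knife is at (262,205), between the holder and the stones.

```bash
python3 - <<'E'
from h import *
a=load('top0'); b=load('scene0')
hsv=cv2.cvtColor(a['img'],cv2.COLOR_RGB2HSV)
m=cv2.inRange(hsv,(3,90,60),(22,255,255))
def tong(d,boxes):
    hsv=cv2.cvtColor(d['img'],cv2.COLOR_RGB2HSV); m=cv2.inRange(hsv,(3,80,50),(25,255,255)); o=[]
    n,l,s,c=cv2.connectedComponentsWithStats(m)
    for i in range(1,n):
        if s[i,4]>15: o.append((c[i].round(1),s[i,4]))
    return o
for d,z in((a,.008),(b,.008)):
    for c,n in tong(d,0): print(c,n,ray(d,c,z).round(3))
P=cloud(a)
for uv in [(310,183),(302,165),(318,200),(212,200),(212,156),(212,187),(301,254)]:
    print(uv,P[uv[1],uv[0]].round(3))
R,t=cam(a); 
for p in [(212,220)]: print(ray(a,p,.082))
o=env.observe()
d=cap('wrist','w0'); R,t=cam(d); T=o['tool_rot']; print('cam in tool',T.T@(-R.T@t-o['position']), (T.T@R.T).round(3), d['camera_matrix'])
E
```

```text
[ 97.8 133.4] 4292 [0.737 0.601 0.008]
[145.4 139.5] 117 [0.715 0.423 0.008]
[156.4 150.9] 26 [0.672 0.38  0.008]
[213.1 187.9] 1351 [0.537 0.168 0.008]
[302.3 164.6] 72 [ 0.627 -0.152  0.008]
[ 85.4 202.5] 179 [0.478 0.62  0.008]
[315.7 199.5] 102 [ 0.499 -0.198  0.008]
[102.6 205.4] 19 [0.468 0.558 0.008]
[104.2 211.7] 18 [0.446 0.551 0.008]
[ 72.9 229.4] 16 [0.382 0.655 0.008]
[214.1 229.7] 170 [0.388 0.16  0.008]
[326.7 251.9] 157 [ 0.316 -0.232  0.008]
[275.3 255.1] 187 [ 0.303 -0.055  0.008]
[ 47.4 260.3] 25 [0.275 0.731 0.008]
[407.2 167.3] 3120 [0.745 0.596 0.008]
[292.1 191. ] 1080 [0.545 0.168 0.008]
[207.3 181.3] 88 [ 0.306 -0.049  0.008]
[168.9 207.6] 159 [ 0.318 -0.228  0.008]
[203.7 236.7] 65 [ 0.498 -0.202  0.008]
[237.4 254.3] 108 [ 0.626 -0.154  0.008]
(310, 183) [ 0.555 -0.176  0.027]
(302, 165) [ 0.625 -0.15   0.011]
(318, 200) [ 0.498 -0.207  0.005]
(212, 200) [0.492 0.17  0.012]
(212, 156) [0.648 0.173 0.034]
(212, 187) [0.539 0.172 0.014]
(301, 254) [ 0.307 -0.14   0.036]
[0.41306819 0.15945991 0.082     ]
cam in tool [ 0.07487309 -0.00133183 -0.14193854] [[ 0.001 -0.956 -0.294]
 [ 1.     0.     0.001]
 [-0.001 -0.294  0.956]] [[325.83534945   0.         255.17573403]
 [  0.         325.83534945 196.5555644 ]
 [  0.           0.           1.        ]]
```

drive_tool(
  series=[
    [[-0.398, -0.175, -0.02], -25, 0.085],
    [[-0.398, -0.175, -0.02], -25, 0.085],
    [[-0.398, -0.175, -0.02], -25, 0.085],
    [[-0.398, -0.175, -0.02], -25, 0.085],
    [[-0.398, -0.175, -0.02], -25, 0.085],
    [[-0.398, -0.175, -0.02], -25, 0.085],
    [[-0.398, -0.175, -0.02], -25, 0.085],
    [[-0.398, -0.175, -0.02], -25, 0.085],
    [[-0.398, -0.175, -0.02], -25, 0.085],
    [[-0.398, -0.175, -0.02], -25, 0.085],
    [[-0.398, -0.175, -0.02], -25, 0.085],
    [[-0.398, -0.175, -0.02], -25, 0.085],
    [[-0.398, -0.175, -0.02], -25, 0.085],
  ],
)

```text
time_s: 1.45
position: [0.5188, 0.1714, 0.2514]
tool_rot: [[-1.0, 0.001, -0.0], [0.001, 1.0, 0.0], [0.0, 0.0, -1.0]]
ft_force: [-0.2, -0.1, 0.8]
grip_width: 0.0853
gripper_force: 0.0
```

```bash
python3 - <<'E'
from h import *
d=cap('wrist','w1'); cv2.imwrite('pics/w1b.png',cv2.resize(d['img'][:,:,::-1],(800,600)))
o=env.observe(); print(o['position'],o['tool_rot'].round(4),o['ft_force'],o['time_s'])
E
```

```text
[0.51890124 0.17138874 0.2514806 ] [[-1.e+00  7.e-04  0.e+00]
 [ 7.e-04  1.e+00  1.e-04]
 [-0.e+00  1.e-04 -1.e+00]] [ 0.70800674 -0.46927554 -0.33610443] 1.5
```

View pics/w1b.png

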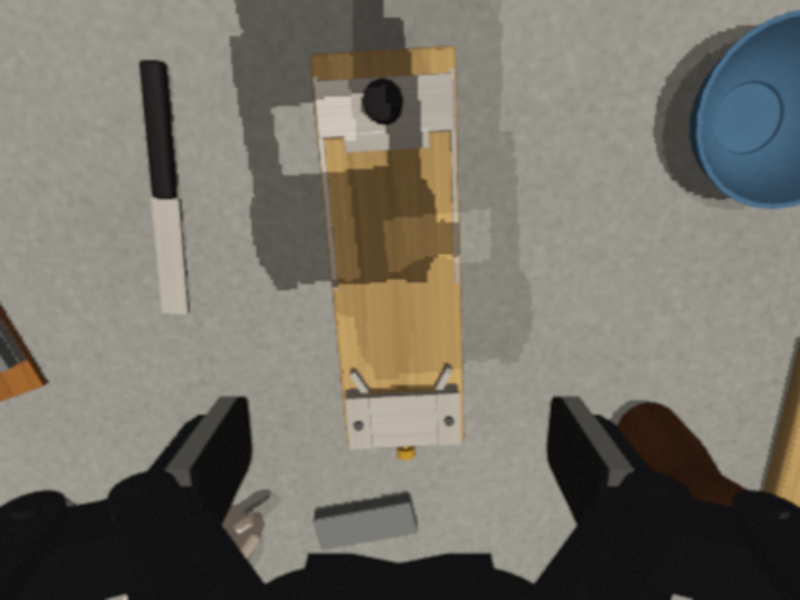

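The wrist view at 800x600 shows the board, with its clamp end at the top: corners (312,55) and (455,47). The block is at the bottom, with corners (346,395), (460,389), (463,444) and (349,448). The knob is at (383,101), and the lead-ins are at (358,380) and (444,376).

```bash
python3 - <<'E'
from h import *
d=load('w1'); s=.64
P=cloud(d)
for n,uv in dict(block=(405,420),blockL=(360,405),board=(400,320),board2=(420,60),knobtop=(383,90),clamp=(335,100)).items():
    print(n,np.round(P[int(uv[1]*s),int(uv[0]*s)],4))
# board long edges by colour mask, at rows; z=.015
hsv=cv2.cvtColor(d['img'],cv2.COLOR_RGB2HSV); m=cv2.inRange(hsv,(10,70,40),(30,255,255))
L=[];Rr=[]
for v in range(95,238,3):
    u=np.where(m[v,190:310]>0)[0]
    if len(u)>40: L.append(ray(d,(190+u[0]-.5,v),.015)); Rr.append(ray(d,(190+u[-1]+.5,v),.015))
for n,E in(('L',L),('R',Rr)):
    E=np.array(E); f=np.polyfit(E[:,0],E[:,1],1); r=E[:,1]-np.polyval(f,E[:,0]); k=abs(r)<.002
    f=np.polyfit(E[k,0],E[k,1],1); print(n,f,np.degrees(np.arctan(f[0])),np.polyval(f,.54),k.sum(),len(k))
for n,uv,z in [('bf1',(346,395),.033),('bf2',(460,389),.033),('bb1',(463,444),.033),('bb2',(349,448),.033),('e1',(312,55),.015),('e2',(455,47),.015)]:
    print(n,ray(d,(uv[0]*s-.2,uv[1]*s-.2),z).round(4))
# knob
g=cv2.inRange(hsv,(0,0,0),(180,255,40)); g[:, :225]=0; g[:,265:]=0; g[100:]=0
n,l,st,c=cv2.connectedComponentsWithStats(g); print(st,c)
i=1+np.argmax(st[1:,4]); Q=P[l==i]; print(Q[:,2].max(), [ (z,Q[(Q[:,2]>z-.004)].mean(0).round(4)) for z in (.08,)])
E
```

```text
block [0.6471 0.1753 0.0328]
blockL [0.6349 0.1396 0.0325]
board [0.5698 0.1716 0.0138]
board2 [0.3844 0.1842 0.0144]
knobtop [0.4102 0.1616 0.0819]
clamp [0.4118 0.1285 0.0349]
L [0.02120515 0.10831917] 1.2147832978012447 0.11976995036367619 35 48
R [0.05751957 0.18663718] 3.2920013348950774 0.21769774604284348 41 48
bf1 [0.6259 0.1291 0.033 ]
bf2 [0.6208 0.2181 0.033 ]
bb1 [0.6696 0.2222 0.033 ]
bb2 [0.6733 0.1301 0.033 ]
e1 [0.3817 0.1119 0.015 ]
e2 [0.3768 0.2082 0.015 ]
[[     0      0    512    384 196054]
 [   233     50     25     30    554]] [[255.53019576 191.85907454]
 [244.81407942  64.42779783]]
0.3933611425849147 [(0.08, array([0.416 , 0.1612, 0.0817]))]
```

drive_tool(
  series=[
    [[-0.043, -0.347, 0.05], -20.8, 0.085],
    [[-0.043, -0.347, 0.05], -20.8, 0.085],
    [[-0.043, -0.347, 0.05], -20.8, 0.085],
    [[-0.043, -0.347, 0.05], -20.8, 0.085],
    [[-0.043, -0.347, 0.05], -20.8, 0.085],
    [[-0.043, -0.347, 0.05], -20.8, 0.085],
    [[-0.043, -0.347, 0.05], -20.8, 0.085],
    [[-0.043, -0.347, 0.05], -20.8, 0.085],
    [[-0.043, -0.347, 0.05], -20.8, 0.085],
    [[-0.043, -0.347, 0.05], -20.8, 0.085],
    [[-0.043, -0.347, 0.05], -20.8, 0.085],
  ],
)

```text
time_s: 2.6
position: [0.5619, -0.1747, 0.2019]
tool_rot: [[-0.935, -0.355, 0.001], [-0.355, 0.935, -0.0], [-0.001, -0.0, -1.0]]
ft_force: [-0.7, -0.7, 0.8]
grip_width: 0.0847
gripper_force: 0.0
```

```bash
python3 - <<'E'
from h import *
d=cap('wrist','w2'); cv2.imwrite('pics/w2b.png',cv2.resize(d['img'][:,:,::-1],(800,600)))
o=env.observe(); print(o['position'],o['tool_rot'].round(4),o['time_s'])
P=cloud(d)
hsv=cv2.cvtColor(d['img'],cv2.COLOR_RGB2HSV); m=cv2.inRange(hsv,(3,110,50),(20,255,255))
n,l,s,c=cv2.connectedComponentsWithStats(m)
for i in range(1,n):
    if s[i,4]>60:
        r=cv2.minAreaRect(np.argwhere(l==i)[:,::-1].astype(np.float32))
        print(s[i],c[i].round(1),ray(d,r[0],.008).round(4),[ray(d,q,.008)[:2].round(4) for q in cv2.boxPoints(r)],P[l==i].mean(0).round(4))
E
```

```text
[ 0.56187499 -0.17485424  0.20191478] [[-9.349e-01 -3.550e-01  6.000e-04]
 [-3.550e-01  9.349e-01 -1.000e-04]
 [-5.000e-04 -3.000e-04 -1.000e+00]] 2.65
[ 231   93   50   28 1313] [255.1 106.5] [ 0.5005 -0.199   0.008 ] [array([ 0.5208, -0.2182]), array([ 0.4962, -0.2259]), array([ 0.4806, -0.1802]), array([ 0.5048, -0.1714])] [ 0.5006 -0.199   0.0096]
[231 227  44  15 612] [253.  233.7] [ 0.6301 -0.1528  0.008 ] [array([ 0.6307, -0.1781]), array([ 0.6137, -0.1335]), array([ 0.6295, -0.1272]), array([ 0.6467, -0.1724])] [ 0.6294 -0.1524  0.0086]
[ 456  226   56   99 2465] [493.  286.6] [0.5829 0.117  0.008 ] [array([0.5408, 0.0548]), array([0.5191, 0.1118]), array([0.6294, 0.1857]), array([0.6534, 0.1227])] [0.5886 0.1244 0.0192]
```

View pics/w2b.png

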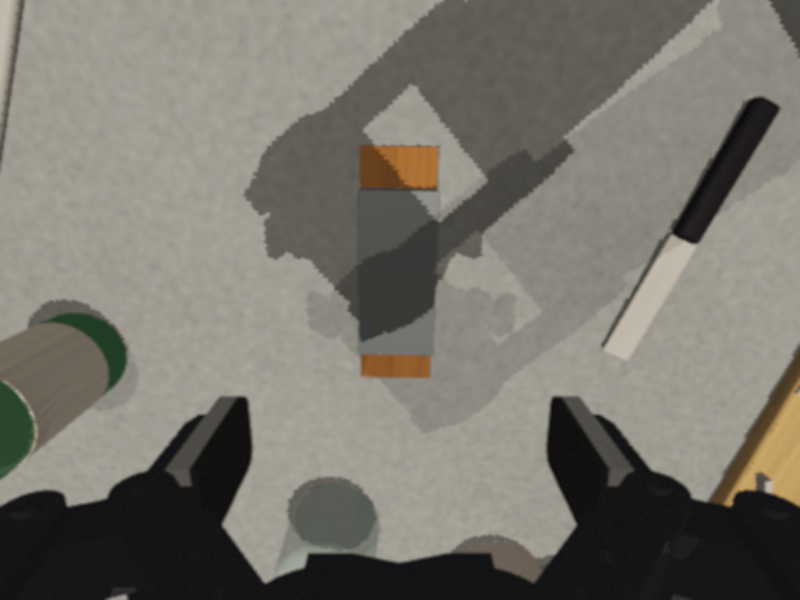

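The stone lies upright in the picture, tongue ends at rows 145 and 377 and columns 360–440. That gives a length of 159 mm, centre (0.563,-0.176) and yaw 19.8°.

drive_tool(
  series=[
    [[-0.001, -0.002, 0.05], 1, 0.085],
    [[-0.001, -0.002, 0.1], 1, 0.085],
    [[-0.001, -0.002, 0.14], 1, 0.085],
    [[-0.001, -0.002, 0.165], 1, 0.085],
    [[-0.001, -0.002, 0.185], 1, 0.085],
    [[-0.001, -0.002, 0.198], 1, 0.085],
    [[-0.001, -0.002, 0.198], 1, 0.085],
    [[-0.001, -0.002, 0.198], 1, 0.04],
    [[-0.001, -0.002, 0.198], 1, 0.04],
    [[-0.001, -0.002, 0.198], 1, 0.04],
    [[-0.001, -0.002, 0.198], 1, 0.04],
    [[-0.001, -0.002, 0.198], 1, 0.04],
    [[-0.001, -0.002, 0.198], 1, 0.04],
    [[-0.001, -0.002, 0.198], 1, 0.04],
    [[-0.001, -0.002, 0.198], 1, 0.04],
  ],
  newtons=35,
)

```text
time_s: 4.15
position: [0.5639, -0.1782, 0.0047]
tool_rot: [[-0.942, -0.336, 0.002], [-0.336, 0.942, -0.001], [-0.001, -0.001, -1.0]]
ft_force: [-0.3, 1.5, 7.6]
grip_width: 0.0493
gripper_force: 37.9
```

drive_tool(
  series=[
    [[0, 0, -0.03], 0, 0.04],
    [[0, 0, -0.07], 0, 0.04],
    [[0, 0, -0.11], 0, 0.04],
    [[-0.012, 0.05, -0.11], 2.5, 0.04],
    [[-0.024, 0.1, -0.11], 5, 0.04],
    [[-0.037, 0.15, -0.11], 7.5, 0.04],
    [[-0.049, 0.2, -0.11], 10, 0.04],
    [[-0.061, 0.248, -0.11], 12.5, 0.04],
    [[-0.073, 0.296, -0.11], 15, 0.04],
    [[-0.083, 0.337, -0.11], 16.5, 0.04],
    [[-0.083, 0.337, -0.11], 16.5, 0.04],
    [[-0.083, 0.337, -0.11], 16.5, 0.04],
    [[-0.083, 0.337, -0.11], 16.5, 0.04],
    [[-0.083, 0.337, -0.11], 16.5, 0.04],
  ],
)

```text
time_s: 5.55
position: [0.5284, 0.1658, 0.1133]
tool_rot: [[-0.999, -0.053, -0.0], [-0.053, 0.999, -0.0], [0.0, -0.0, -1.0]]
ft_force: [0.3, -1.3, -2.3]
grip_width: 0.0497
gripper_force: 38.3
```

```bash
python3 - <<'E'
from h import *
a=cap('scene','s3'); b=cap('wrist','w3')
cv2.imwrite('pics/w3b.png',cv2.resize(b['img'][:,:,::-1],(800,600)))
o=env.observe(); print(o['position'],o['tool_rot'].round(4),o['ft_force'],o['time_s'])
E
```

```text
[0.5284299  0.16596606 0.11333534] [[-9.986e-01 -5.340e-02 -0.000e+00]
 [-5.340e-02  9.986e-01 -1.000e-04]
 [ 0.000e+00 -1.000e-04 -1.000e+00]] [ 0.02289638 -0.48420525 -2.04896538] 5.65
```

View pics/w3b.png

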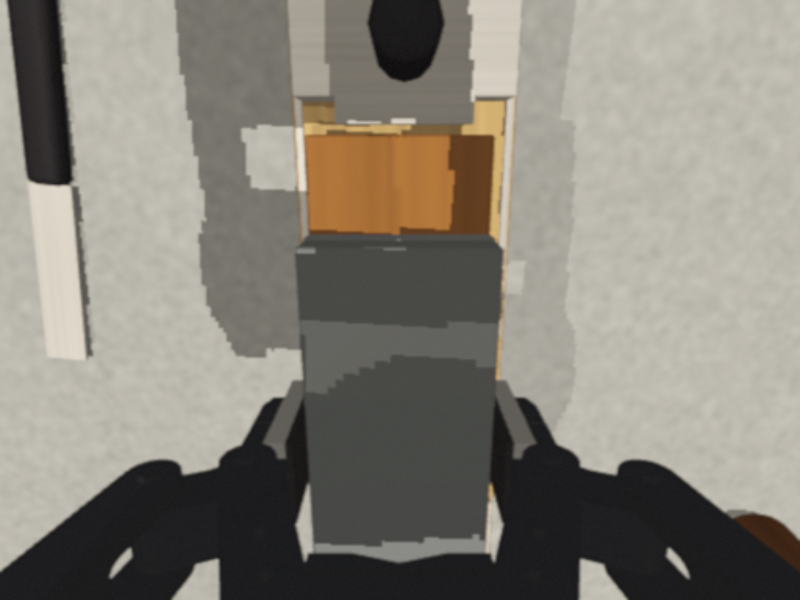

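The stone is held squarely. Its rear tongue spans (305,135)–(494,135), the clamp body's front edge runs (295,97)–(515,97), and the knob is at column 406.

```bash
python3 - <<'E'
from h import *
d=load('w3'); s=.64; P=cloud(d); o=env.observe(); T=o['tool_rot']; p=o['position']
def tl(uv,z): return (T.T@(ray(d,(uv[0]*s-.2,uv[1]*s-.2),z)-p)).round(4)
print('tongue depth z',P[115,[210,255,300]][:,2], 'end', P[88:92,255].round(3))
zt=np.median(P[110:130,220:290,2]); print(zt)
for n,uv,z in [('tl',(305,135),zt),('tr',(494,135),zt),('cl',(295,97),.037),('cr',(515,97),.037),('cl0',(288,2),.037),('cr0',(521,2),.037),('lipL',(338,123),.037),('lipR',(472,123),.037),('brR1',(512,130),.015),('brR2',(499,370),.015),('blockgrey l',(297,250),zt+.02),('r',(502,250),zt+.02)]:
    print(n,tl(uv,z), ray(d,(uv[0]*s-.2,uv[1]*s-.2),z).round(4))
print('clamp z',P[20,190:320:40].round(4), 'lip', P[70,260:300:20].round(4))
E
```

```text
tongue depth z [0.1167055  0.1158898  0.11511819] end [[0.45  0.161 0.117]
 [0.45  0.161 0.116]
 [0.451 0.161 0.115]
 [0.451 0.161 0.115]]
0.1160641763139321
tl [ 0.0793 -0.0255 -0.0027] [0.4506 0.1363 0.1161]
tr [ 0.0794  0.0235 -0.0027] [0.4479 0.1852 0.1161]
cl [ 0.0959 -0.0425  0.0763] [0.435  0.1184 0.037 ]
cr [0.0959 0.0451 0.0763] [0.4302 0.2058 0.037 ]
cl0 [ 0.1293 -0.0431  0.0763] [0.4017 0.116  0.037 ]
cr0 [0.1293 0.0451 0.0763] [0.3969 0.2041 0.037 ]
lipL [ 0.0861 -0.0257  0.0763] [0.4438 0.1357 0.037 ]
lipR [0.0862 0.0284 0.0763] [0.4409 0.1897 0.037 ]
brR1 [0.0843 0.0493 0.0983] [0.4416 0.2107 0.015 ]
brR2 [-0.0321  0.0503  0.0983] [0.5578 0.2179 0.015 ]
blockgrey l [ 0.053  -0.0253 -0.0227] [0.4769 0.1379 0.1361]
r [ 0.053   0.0233 -0.0227] [0.4743 0.1864 0.1361]
clamp z [[0.4115 0.1194 0.0367]
 [0.4101 0.1434 0.0366]
 [0.418  0.166  0.0819]
 [0.4075 0.1915 0.0365]] lip [[0.4372 0.163  0.0354]
 [0.4366 0.1756 0.0364]]
```

drive_tool(
  series=[
    [[0.001, 0.002, 0.03], 0, 0.04],
    [[0.001, 0.002, 0.055], 0, 0.04],
    [[0.001, 0.002, 0.075], 0, 0.04],
    [[0.001, 0.002, 0.083], 0, 0.04],
    [[0.001, 0.002, 0.088], 0, 0.04],
    [[0.001, 0.002, 0.088], 0, 0.04],
    [[0.001, 0.002, 0.088], 0, 0.04],
  ],
)

```text
time_s: 6.35
position: [0.5276, 0.1689, 0.0262]
tool_rot: [[-0.998, -0.055, 0.002], [-0.055, 0.998, 0.0], [-0.002, 0.0, -1.0]]
ft_force: [-0.2, 0.2, -2.9]
grip_width: 0.0494
gripper_force: 38.2
```

drive_tool(
  series=[
    [[0, 0, 0.002], 0, 0.04],
    [[0, 0, 0.004], 0, 0.04],
    [[0, 0, 0.005], 0, 0.04],
    [[0, 0, 0.0055], 0, 0.04],
    [[0, 0, 0.006], 0, 0.04],
    [[0, 0, 0.006], 0, 0.04],
  ],
)

```text
time_s: 6.95
position: [0.5271, 0.169, 0.0197]
tool_rot: [[-0.998, -0.055, 0.0], [-0.055, 0.998, -0.0], [-0.0, -0.0, -1.0]]
ft_force: [-2.1, -1.3, 2.4]
grip_width: 0.0494
gripper_force: 38.8
```

drive_tool(
  series=[
    [[-0.002, 0, 0], 0, 0.04],
    [[-0.004, 0, 0], 0, 0.04],
    [[-0.006, 0, 0], 0, 0.04],
    [[-0.008, 0, 0], 0, 0.04],
    [[-0.01, 0, 0], 0, 0.04],
    [[-0.012, 0, 0], 0, 0.04],
    [[-0.014, 0, 0], 0, 0.04],
    [[-0.014, 0, 0], 0, 0.04],
  ],
)

```text
time_s: 7.75
position: [0.5411, 0.1698, 0.0197]
tool_rot: [[-0.998, -0.055, 0.0], [-0.055, 0.998, -0.0], [-0.0, -0.0, -1.0]]
ft_force: [-4.2, 0.3, 5.8]
grip_width: 0.0491
gripper_force: 39.2
```

drive_tool(
  series=[
    [[0, 0, -0.0004], 0, 0.04],
    [[-0.001, 0, -0.0004], 0, 0.04],
    [[-0.002, 0, -0.0004], 0, 0.04],
    [[-0.003, 0, -0.0004], 0, 0.04],
    [[-0.003, 0, -0.0004], 0, 0.04],
  ],
)

```text
time_s: 8.25
position: [0.5443, 0.1699, 0.0197]
tool_rot: [[-0.998, -0.055, 0.0], [-0.055, 0.998, 0.0], [-0.0, 0.0, -1.0]]
ft_force: [-1.5, -0.4, 0.3]
grip_width: 0.0493
gripper_force: 38.7
```

drive_tool(
  series=[
    [[-0.001, 0, 0], 0, 0.04],
    [[-0.002, 0, 0], 0, 0.04],
    [[-0.003, 0, 0], 0, 0.04],
    [[-0.003, 0, 0], 0, 0.04],
  ],
)

```text
time_s: 8.65
position: [0.5473, 0.1701, 0.0197]
tool_rot: [[-0.998, -0.055, 0.0], [-0.055, 0.998, 0.0], [-0.0, 0.0, -1.0]]
ft_force: [-1.2, 1.0, -0.8]
grip_width: 0.0492
gripper_force: 38.6
```

```bash
python3 - <<'E'
from h import *
a=cap('scene','s4'); b=cap('top','t4'); d=cap('wrist','w4')
c=a['img'][130:250,220:360,::-1]; e=b['img'][120:250,170:260,::-1]
cv2.imwrite('pics/v4.png',np.hstack([cv2.resize(c,(400,343)),cv2.resize(d['img'][:,:,::-1],(400,343))]))
E
```

```text
(no output)
```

View pics/v4.png

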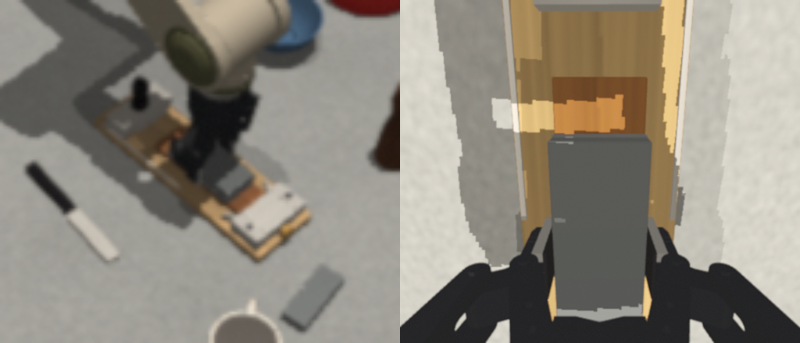

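The stone lies flat on the board and in line with it. Its front tongue is just reaching the block, and side forces are small, so I'll continue by feel.

drive_tool(
  series=[
    [[-0.001, 0, 0], 0, 0.04],
    [[-0.002, 0, 0], 0, 0.04],
    [[-0.003, 0, 0], 0, 0.04],
    [[-0.003, 0, 0], 0, 0.04],
  ],
)

```text
time_s: 9.2
position: [0.5503, 0.1702, 0.0197]
tool_rot: [[-0.998, -0.055, 0.0], [-0.055, 0.998, 0.0], [-0.0, 0.0, -1.0]]
ft_force: [0.2, -0.3, -0.1]
grip_width: 0.049
gripper_force: 38.5
```

drive_tool(
  series=[
    [[-0.001, 0, 0], 0, 0.04],
    [[-0.002, 0, 0], 0, 0.04],
    [[-0.003, 0, 0], 0, 0.04],
    [[-0.003, 0, 0], 0, 0.04],
  ],
)

```text
time_s: 9.6
position: [0.5533, 0.1704, 0.0197]
tool_rot: [[-0.998, -0.055, 0.0], [-0.055, 0.998, 0.0], [-0.0, -0.0, -1.0]]
ft_force: [0.7, 0.1, -1.5]
grip_width: 0.0499
gripper_force: 38.5
```

drive_tool(
  series=[
    [[-0.001, 0, 0], 0, 0.04],
    [[-0.002, 0, 0], 0, 0.04],
    [[-0.002, 0, 0], 0, 0.04],
  ],
)

```text
time_s: 9.9
position: [0.5548, 0.1705, 0.0197]
tool_rot: [[-0.998, -0.055, -0.001], [-0.055, 0.998, -0.0], [0.001, -0.0, -1.0]]
ft_force: [-3.0, -0.5, 1.5]
grip_width: 0.0498
gripper_force: 38.6
```

drive_tool(
  series=[
    [[-0.001, 0, 0], 0, 0.04],
    [[-0.002, 0, 0], 0, 0.04],
    [[-0.002, 0, 0], 0, 0.04],
  ],
)

```text
time_s: 10.2
position: [0.5556, 0.1706, 0.0197]
tool_rot: [[-0.998, -0.055, -0.003], [-0.055, 0.998, -0.0], [0.003, -0.0, -1.0]]
ft_force: [-8.3, -1.5, 4.6]
grip_width: 0.0488
gripper_force: 39.2
```

The pad gives at TCP x ≈ 0.5545, with 8 N of push. I'll ease off, release and lift.

drive_tool(
  series=[
    [[0.001, 0, 0], 0, 0.04],
    [[0.0015, 0, 0], 0, 0.04],
    [[0.0015, 0, 0], 0, 0.04],
    [[0.0015, 0, 0], 0, 0.06],
    [[0.0015, 0, 0], 0, 0.075],
    [[0.0015, 0, 0], 0, 0.075],
    [[0.0015, 0, 0], 0, 0.075],
    [[0.0015, 0, -0.02], 0, 0.075],
    [[0.0015, 0, -0.06], 0, 0.075],
    [[0.0015, 0, -0.1], 0, 0.075],
    [[0.0015, 0, -0.14], 0, 0.075],
    [[0.0015, 0, -0.17], 0, 0.075],
    [[0.0015, 0, -0.17], 0, 0.075],
  ],
)

```text
time_s: 11.5
position: [0.5572, 0.1708, 0.1943]
tool_rot: [[-0.998, -0.055, 0.009], [-0.055, 0.998, 0.001], [-0.009, 0.0, -1.0]]
ft_force: [-0.5, -0.3, -0.1]
grip_width: 0.0746
gripper_force: 0.0
```

```bash
python3 - <<'E'
from h import *
d=cap('wrist','w5'); cv2.imwrite('pics/w5b.png',cv2.resize(d['img'][:,:,::-1],(800,600)))
o=env.observe(); print(o['position'],o['tool_rot'].round(4),o['ft_force'],o['time_s'])
E
```

```text
[0.55620829 0.17064238 0.19153258] [[-9.985e-01 -5.510e-02  4.300e-03]
 [-5.510e-02  9.985e-01  4.000e-04]
 [-4.300e-03  2.000e-04 -1.000e+00]] [-0.36110662 -0.17516328 -0.22609846] 11.55
```

View pics/w5b.png

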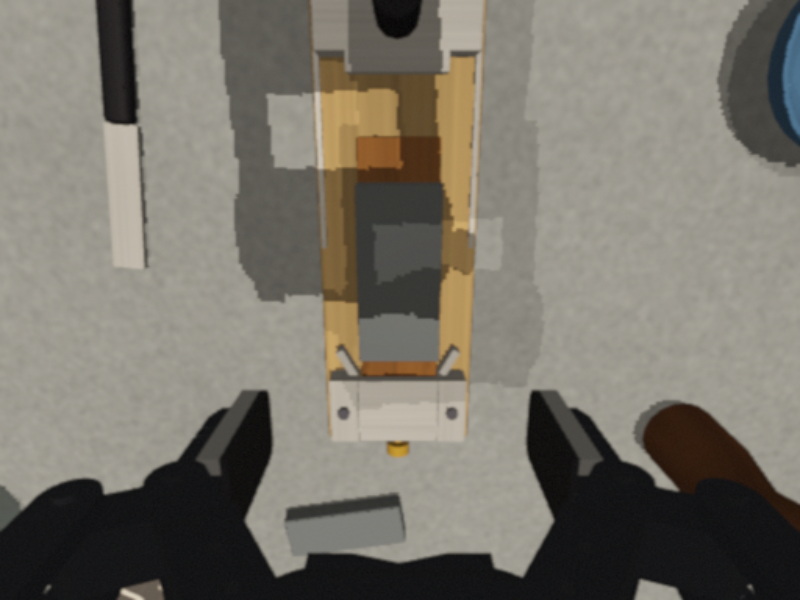

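The stone sits centred, with its front tongue in the mouth between the lead-ins at row 370 and its rear tongue end at row 137. The clamp is untouched at row 55. Next is the knob at about (0.4155, 0.1615).

drive_tool(
  series=[
    [[0.05, 0, 0], 0, 0.07],
    [[0.1, -0.001, 0], 0, 0.07],
    [[0.141, -0.001, 0], 0, 0.07],
    [[0.141, -0.001, 0.0], 0, 0.07],
    [[0.141, -0.001, 0.04], 0, 0.07],
    [[0.141, -0.001, 0.08], 0, 0.07],
    [[0.141, -0.001, 0.115], 0, 0.07],
    [[0.141, -0.001, 0.135], 0, 0.07],
    [[0.141, -0.001, 0.144], 0, 0.07],
    [[0.141, -0.001, 0.144], 0, 0.05],
    [[0.141, -0.001, 0.144], 0, 0.04],
    [[0.141, -0.001, 0.144], 0, 0.03],
    [[0.141, -0.001, 0.144], 0, 0.02],
    [[0.141, -0.001, 0.144], 0, 0.015],
    [[0.141, -0.001, 0.144], 0, 0.015],
    [[0.141, -0.001, 0.144], 0, 0.015],
  ],
  newtons=40,
)

```text
time_s: 13.15
position: [0.4153, 0.1618, 0.0467]
tool_rot: [[-0.998, -0.055, 0.002], [-0.055, 0.998, 0.0], [-0.002, 0.0, -1.0]]
ft_force: [-0.9, -0.1, 7.1]
grip_width: 0.0228
gripper_force: 39.0
```

drive_tool(
  series=[
    [[-0.002, 0, 0], 0, 0.015],
    [[-0.005, 0, 0], 0, 0.015],
    [[-0.009, 0, 0], 0, 0.015],
    [[-0.013, 0, 0], 0, 0.015],
    [[-0.017, 0, 0], 0, 0.015],
    [[-0.021, 0, 0], 0, 0.015],
    [[-0.025, 0, 0], 0, 0.015],
    [[-0.029, 0, 0], 0, 0.015],
    [[-0.032, 0, 0], 0, 0.015],
    [[-0.034, 0, 0], 0, 0.015],
    [[-0.034, 0, 0], 0, 0.015],
  ],
)

```text
time_s: 14.25
position: [0.4475, 0.1636, 0.0466]
tool_rot: [[-0.998, -0.055, -0.002], [-0.055, 0.998, -0.0], [0.002, -0.0, -1.0]]
ft_force: [-8.3, -1.7, 13.5]
grip_width: 0.023
gripper_force: 39.8
```

drive_tool(
  series=[
    [[-0.001, 0, -0.0005], 0, 0.015],
    [[-0.002, 0, -0.0008], 0, 0.015],
    [[-0.003, 0, -0.0008], 0, 0.015],
    [[-0.003, 0, -0.0008], 0, 0.015],
  ],
)

```text
time_s: 14.65
position: [0.4494, 0.1637, 0.0467]
tool_rot: [[-0.998, -0.055, -0.005], [-0.055, 0.998, -0.001], [0.005, -0.0, -1.0]]
ft_force: [-9.6, -0.8, 6.8]
grip_width: 0.023
gripper_force: 39.1
```

drive_tool(
  series=[
    [[-0.001, 0, 0], 0, 0.015],
    [[-0.002, 0, 0], 0, 0.015],
    [[-0.002, 0, 0], 0, 0.015],
  ],
)

```text
time_s: 14.95
position: [0.4514, 0.1638, 0.0467]
tool_rot: [[-0.998, -0.055, -0.005], [-0.055, 0.998, -0.001], [0.005, -0.0, -1.0]]
ft_force: [-8.9, -1.5, 5.8]
grip_width: 0.023
gripper_force: 39.1
```

drive_tool(
  series=[
    [[-0.001, 0, 0], 0, 0.015],
    [[-0.002, 0, 0], 0, 0.015],
    [[-0.002, 0, 0], 0, 0.015],
  ],
)

```text
time_s: 15.25
position: [0.4534, 0.1639, 0.0467]
tool_rot: [[-0.998, -0.055, -0.005], [-0.055, 0.998, -0.001], [0.005, -0.0, -1.0]]
ft_force: [-9.3, -1.5, 6.4]
grip_width: 0.0232
gripper_force: 39.1
```

drive_tool(
  series=[
    [[-0.001, 0, 0], 0, 0.015],
    [[-0.002, 0, 0], 0, 0.015],
    [[-0.002, 0, 0], 0, 0.015],
  ],
)

```text
time_s: 15.55
position: [0.4555, 0.1641, 0.0467]
tool_rot: [[-0.998, -0.055, -0.005], [-0.055, 0.998, -0.001], [0.005, -0.0, -1.0]]
ft_force: [-9.0, -1.2, 6.9]
grip_width: 0.023
gripper_force: 39.1
```

drive_tool(
  series=[
    [[-0.001, 0, 0], 0, 0.015],
    [[-0.0015, 0, 0], 0, 0.015],
    [[-0.0015, 0, 0], 0, 0.015],
  ],
)

```text
time_s: 15.85
position: [0.4569, 0.1641, 0.0467]
tool_rot: [[-0.998, -0.056, -0.005], [-0.056, 0.998, -0.001], [0.005, -0.0, -1.0]]
ft_force: [-9.0, -0.8, 6.9]
grip_width: 0.023
gripper_force: 39.1
```

drive_tool(
  series=[
    [[-0.001, 0, 0], 0, 0.015],
    [[-0.0015, 0, 0], 0, 0.015],
    [[-0.0015, 0, 0], 0, 0.015],
  ],
)

```text
time_s: 16.15
position: [0.4581, 0.1642, 0.0467]
tool_rot: [[-0.998, -0.056, -0.005], [-0.056, 0.998, -0.001], [0.005, -0.0, -1.0]]
ft_force: [-9.6, -1.3, 6.8]
grip_width: 0.0227
gripper_force: 39.1
```

drive_tool(
  series=[
    [[-0.001, 0, 0], 0, 0.015],
    [[-0.001, 0, 0], 0, 0.015],
    [[-0.001, 0, 0], 0, 0.015],
  ],
)

```text
time_s: 16.45
position: [0.4585, 0.1642, 0.0467]
tool_rot: [[-0.998, -0.056, -0.007], [-0.056, 0.998, -0.001], [0.007, -0.0, -1.0]]
ft_force: [-13.2, -1.4, 9.6]
grip_width: 0.023
gripper_force: 39.4
```

drive_tool(
  series=[
    [[-0.001, 0, 0], 0, 0.015],
    [[-0.001, 0, 0], 0, 0.015],
    [[-0.001, 0, 0], 0, 0.015],
  ],
)

```text
time_s: 16.75
position: [0.4588, 0.1642, 0.0467]
tool_rot: [[-0.998, -0.056, -0.008], [-0.056, 0.998, -0.001], [0.008, -0.0, -1.0]]
ft_force: [-15.5, -2.5, 11.3]
grip_width: 0.0229
gripper_force: 39.6
```

drive_tool(
  series=[
    [[-0.001, 0, 0], 0, 0.015],
    [[-0.001, 0, 0], 0, 0.015],
    [[-0.001, 0, 0], 0, 0.015],
  ],
)

```text
time_s: 17.05
position: [0.4593, 0.1643, 0.0467]
tool_rot: [[-0.998, -0.056, -0.009], [-0.056, 0.998, -0.001], [0.009, -0.001, -1.0]]
ft_force: [-17.6, -2.6, 13.8]
grip_width: 0.0226
gripper_force: 39.7
```

drive_tool(
  series=[
    [[-0.0005, 0, 0], 0, 0.015],
    [[-0.001, 0, 0], 0, 0.015],
    [[-0.001, 0, 0], 0, 0.015],
  ],
)

```text
time_s: 17.35
position: [0.4597, 0.1643, 0.0467]
tool_rot: [[-0.998, -0.056, -0.011], [-0.056, 0.998, -0.001], [0.011, -0.001, -1.0]]
ft_force: [-19.8, -2.8, 14.8]
grip_width: 0.0232
gripper_force: 39.9
```

drive_tool(
  series=[
    [[0.001, 0, -0.0003], 0, 0.015],
    [[0.002, 0, -0.0006], 0, 0.015],
    [[0.003, 0, -0.0008], 0, 0.015],
    [[0.003, 0, -0.0008], 0, 0.015],
  ],
)

```text
time_s: 17.75
position: [0.4597, 0.1643, 0.0468]
tool_rot: [[-0.998, -0.055, -0.004], [-0.055, 0.998, -0.0], [0.004, -0.0, -1.0]]
ft_force: [-6.7, -0.4, -5.2]
grip_width: 0.0225
gripper_force: 39.6
```

Still in place (x 0.4597). I'll ease off a little more, open and lift.

drive_tool(
  series=[
    [[0.001, 0, 0.0003], 0, 0.015],
    [[0.001, 0, 0.0003], 0, 0.015],
    [[0.001, 0, 0.0003], 0, 0.03],
    [[0.001, 0, 0.0003], 0, 0.05],
    [[0.001, 0, 0.0003], 0, 0.07],
    [[0.001, 0, 0.0003], 0, 0.07],
    [[0.001, 0, 0.0003], 0, 0.07],
    [[0.001, 0, -0.03], 0, 0.07],
    [[0.001, 0, -0.07], 0, 0.07],
    [[0.001, 0, -0.11], 0, 0.07],
    [[0.001, 0, -0.15], 0, 0.07],
    [[-0.08, 0, -0.17], 0, 0.07],
    [[-0.08, 0, -0.17], 0, 0.07],
    [[-0.08, 0, -0.17], 0, 0.07],
  ],
)

```text
time_s: 19.15
position: [0.5449, 0.1685, 0.2179]
tool_rot: [[-0.999, -0.054, 0.003], [-0.054, 0.999, 0.0], [-0.003, 0.0, -1.0]]
ft_force: [-0.4, -0.8, -1.0]
grip_width: 0.0698
gripper_force: 0.0
```

```bash
python3 - <<'E'
from h import *
d=cap('wrist','w6'); cv2.imwrite('pics/w6b.png',cv2.resize(d['img'][:,:,::-1],(800,600)))
o=env.observe(); print(o['position'],o['ft_force'],o['time_s'])
E
```

```text
[0.54273831 0.16863766 0.21706586] [-1.44136648  0.38875372 -0.80203131] 19.2
```

View pics/w6b.png

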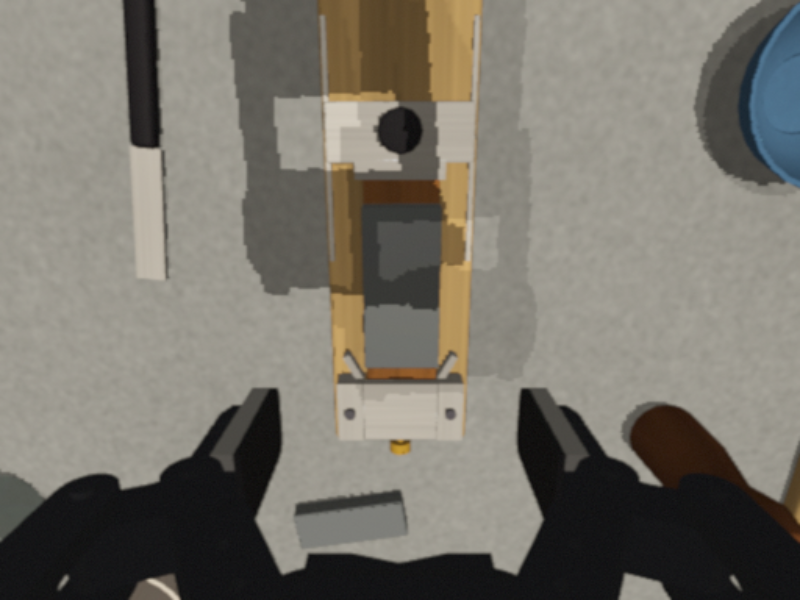

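The clamp's lip (row 178) overlaps the rear tongue, with about 15 mm of tongue showing (26 − 10 = 16 mm expected). The stone is square in the pocket and the gripper is clear.

```bash
python3 -c "
from rig import env
print(env.close_job())"
```

```text
the job is handed in; nothing more can be done
None
```

I handed the job in (no verdict came back): the stone lies square and flat in the pocket, gripped between pad and clamp with an estimated 8–10 N from the wrist-force readings, and the arm is clear of everything.

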